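# Crimp a coin cell: shut the relief valve and pump the hand lever to the green

### The arm

A 6-joint arm with a two-finger parallel gripper is mounted at the origin on the work surface. World frame = base frame: x ahead of the robot, y to its left, z up, the work surface at z = 0. Lengths are in mm, angles in rad, forces in N, time in s.
With the tool pointing down it reaches from about 300 to 775 mm from the base axis. Payload 14.6 kg.
Tool frame: the origin (TCP) lies between the finger pads; the fingertips stand ahead of it and the grasp point (between the pads) lies 11 mm behind it (manip.finger_overhang is the z of the fingertips in the tool frame, in mm); z points along the fingers, y is the line along which they close (so a half turn about z gives the same grasp; the last joint's range is limited). The gripper opens to 94 mm and grips with 3 to 60 N. Pads are 16 mm wide; open, the fingers measure 119 mm over their backs; the gripper's body (75 mm by 177 mm) begins 78 mm behind the grasp point.
Start: joints at [1.186, 0.3, 1.521, -0, 1.321, -0.067], TCP at [171.86, 522.45, 213.446] pointing down, gripper open.
Joint ranges: [-3.03, 3.03], [-0.79, 2.21], [0.23, 2.52], [-1.04, 4.18], [0, 3.07], [-2.55, 2.55]. Speed limits (rad/s): [2.22, 2.22, 2.57, 3.14, 3.14, 3.14].

### API

Orientations are given as [roll, pitch, yaw] about the fixed x, y, z axes, in that order (R = Rz(yaw) Ry(pitch) Rx(roll)).
In Python, from cell import manip gives the robot as it stands.
- The arm moves only by the tool jog_arm, never from a script. Its argument "series" is a list of rows, each a list of 7 numbers: the shift along the world's x, y, z as a fraction of full scale, then the turn, a rotation vector about the world's x, y, z as a fraction of full scale, then the closure, from 0 (fully open) to 1 (shut). In form: [[dx, dy, dz, wx, wy, wz, fingers], ...]. A call has 1 to 8 rows; each row is the pose to reach, as a shift and turn from the pose commanded when the call began; what a row does not reach only later rows make up. Full scale, the value 1, is 120 mm for a shift and 90 degrees for a turn. A row lasts 1/12 s, in which the tool goes at most 41.7 mm and 7.16 degrees, less where a joint would pass 70% of its speed; a pose out of reach is approached as far as the arm can. A call with a number of a shift or a turn outside -1 to 1 is refused whole. A call with a gripper value outside its range is refused whole. The fingers move at their own pace and stop on an object; "grip_force" is the grip in N (left out, the last holds). Time passes only in rows, so rows that repeat a pose let the fingers close. It gives the time, the measured TCP pose, the force, the opening and the grip force at its end, in the units of the state.
- manip.read_state(): the state, without advancing time (a new reading comes with each control period).
- manip.camera(name): name is "side" or "top"; returns a dict with "frame" (480x640x3 uint8, red, green, blue), "vfov" (degrees; the focal length in pixels is half the picture's height over the tangent of half this angle, whatever the lens; pixels are square), "cx", "cy" (the principal point, pixels), "R" (3x3) and "t" (3): a world point X has camera coordinates R X + t. Camera axes: x right, y down, z forward; pixel columns grow to the right and rows downward; lengths in mm; the calibration is good to about 2 mm. A picture is of the moment at which its call begins. There is no depth.
- manip.sign_off(): hands the job in; it is judged then, once.
The state is a dict: "clock": time; "joints": joint angles; "qd": joint speeds; "effort": joint torques, N m; "eef_pos": TCP position; "eef_rot": TCP orientation; "wrist_force": force on the tool from outside, world axes, zero at the start; "moment": the same for the moment, N m; "finger_gap": finger opening in mm; "finger_force": force on a finger pad.
Only numpy, scipy, OpenCV 4.12 (cv2) and the standard library are available. Lean on these libraries where they do the work, as an engineer would, in place of code of your own. Each camera call takes 0.05 s, during which the arm holds its last target. There are 200 camera calls.

### The job

A coin cell waits in the hand-pumped crimping press: turn the red relief valve clockwise until it seats firmly, then pump the lever with full strokes, from stop to stop, until the gauge needle rests in the green sector, and never take it into the red. Ease the lever back up each time instead of letting it fly up, leave the press standing under pressure with the lever up, and do not disturb the other things on the bench.

Things in the scene. Friction and masses are not known exactly. Their poses are not given: they have to be found in the camera images.
- press: bench crimping press with hand pump, bolted down. Origin under the base plate (270 along own x, -125 to +145; 360 along own y), z up. The frame (two columns, cream beam at height 250 to 290, black handwheel above, 336 high) stands at own x 0, y +100. The cream pump block (own x -115 to +85, y -165 to -10, top at 105) carries lever and valve. Handwheel and die height are already set.
- cell (a point): coin cell (20 across, this point on top) on the die of the ram, in the press frame at x 0, y +100, below the steel punch. Each full pump stroke lifts the ram 4 mm; the gap up to the punch is 6 to 13 mm and differs each time, so 3 to 5 full strokes are needed.
- lever: pump lever. Origin on its pivot, at (45, -40, 150) in the press frame; pivot axis = own x, parallel to the press's x; own -y runs along the lever to the grip. A spring holds it at its top stop, about 29 degrees above level; it swings down about 50 degrees to a firm bottom stop. Pushing it takes 4 to 8 N at the grip when idle, up to about 15 N at the bottom under pressure; let go, it snaps up.
- lever_grip (a point): middle of the lever's black rubber grip, 200 from the pivot: a round sleeve 26 thick and 92 long along the lever (own y), free all round. Only strokes from stop to stop deliver oil: a stroke that ends more than about 5 mm (at the grip) short of the bottom stop sinks back, and one that starts more than 5 mm below the top stop may do nothing.
- valve_bar (a point): middle of the red T-bar of the relief valve, 52 long (own x), 14 thick (own y), 26 high (13 above and below this point, 24 free below it), on a vertical axis at (-75, -110, 142) in the press frame. Starts open; turns clockwise from above, stiff by 0.15 N m, until it seats hard after 1.0 to 2.0 rad (differs each time: feel for it). Unless seated, the ram sinks back after each stroke.
- gauge (a joint): needle of the pressure gauge (88 across, face up, at x +105, y +100 of the press): rad clockwise from zero. It stays near 0 until the cell meets the punch, then rises about 1.6 a full stroke, plus up to 0.2 at the bottom of the stroke that it gives back. The green sector runs from 1.57 to 3.93; the red begins at 4.28.
- cell_tray: blue divided tray with finished coin cells, 120 x 90 x 18, origin under its middle
- tweezers: steel tweezers lying flat, 125 long, 7 high, origin under their middle, along own x
- dish: shallow clear glass dish, 90 across, 14 high, origin under its middle
- wash_bottle: white bottle with red cap, 64 across, 170 high, origin under its middle
- mouse: black computer mouse, about 100 x 64 x 35, origin under its middle
- spare_die: dark steel die ring, 50 across, 18 high, origin under its middle
- driver: yellow-handled screwdriver lying flat, 170 long, origin under its middle, along own x

How it is judged (in metres and radians):
At the end, for the whole second after the job is handed in: the gauge needle rests in the green sector (1.57 to 3.93 rad) and the lever has been let back up to its top stop (middle of the grip above 235 mm, 246 at the stop) (value of joint gauge between 1.57 and 3.93 rad and z of lever_grip in the frame of press above 0.235 m); the robot touches nothing.
It fails at once if the gauge needle goes into the red (4.28 rad or more) (value of joint gauge above 4.28 rad).
It fails at once if the lever is let fly (turns faster than 5 rad/s) (angular speed of lever above 5 rad/s).
It fails at once if another thing on the bench is shifted by more than 30 mm (distance of any of cell_tray, tweezers, dish, wash_bottle, mouse, spare_die, driver from where it was at the start of the episode above 0.03 m).
It also fails if it takes over 72 s, if anything falls off the work surface, if the arm or the gripper's body presses on something with over 40 N, if the wrist force passes 120 N, or if a joint passes its speed limit or range.

## Working session

There is one attempt and no reset: what is moved stays moved. The work goes in short steps, Python scripts to look and compute and a tool call to move; the robot and the scene stay as the last step left them, time stands still between calls to the robot, and variables do not carry over. Pictures are saved under pics/ and viewed, at most 10 in all, crops included, and the job is handed in when it is done.

Besides the shell and the picture viewer there is one more tool, called as name(argument=value, ...), one argument or row to a line, values as JSON. jog_arm: Moves the arm, as the interface text tells. Its arguments: {"type":"object","properties":{"series":{"type":"array"},"grip_force":{"type":"number"}},"required":["series"]}

```bash
mkdir -p pics; cat > h.py <<'E'
import numpy as np, cv2, json
from cell import manip
def shot(n,f):
    c=manip.camera(n); cv2.imwrite(f,cv2.cvtColor(c['frame'],cv2.COLOR_RGB2BGR))
    return c
def cal(c):
    f=240/np.tan(np.radians(c['vfov'])/2); return f,np.array(c['R']),np.array(c['t'])
def proj(c,X):
    f,R,t=cal(c); p=np.atleast_2d(X)@R.T+t; return p[:,:2]/p[:,2:]*f+[c['cx'],c['cy']]
def onplane(c,u,v,z):
    f,R,t=cal(c); d=R.T@np.array([(u-c['cx'])/f,(v-c['cy'])/f,1]); o=-R.T@t; return o+d*(z-o[2])/d[2]
E
python3 - <<'E'
from h import *
for n in('top','side'):
    c=shot(n,f'pics/{n}1.png'); f,R,t=cal(c); print(n,f,c['cx'],c['cy'],(-R.T@t).round(),R.round(3).tolist())
print(manip.read_state(), manip.finger_overhang)
E
```

```text
top 438.38414056551386 324.9280910325909 237.02234793840896 [ 459.   -3. 1591.] [[-0.021, -0.999, -0.025], [-0.996, 0.023, -0.081], [0.082, 0.023, -0.996]]
side 504.3159622099184 323.1665810118548 242.0574979205973 [ 414.  840. 1057.] [[-0.974, -0.226, 0.01], [-0.172, 0.714, -0.679], [0.147, -0.663, -0.734]]
{'clock': 0.1, 'joints': array([ 1.18640129e+00,  3.00425120e-01,  1.52150013e+00, -4.22250032e-06,
        1.32073028e+00, -6.66042953e-02]), 'qd': array([-5.25681629e-04, -1.59130416e-03, -2.83191632e-03,  3.65613787e-04,
        1.16556479e-03, -1.60383644e-06]), 'effort': array([ 1.77925944e-03, -5.32647443e+01, -3.53283334e+01,  7.09837326e-02,
        2.34676333e-02, -2.05218038e-05]), 'eef_pos': array([171.77808955, 522.24647352, 212.94579761]), 'eef_rot': array([-3.14053186e+00, -6.66588064e-05,  2.82380292e+00]), 'wrist_force': array([-0.16030461,  0.92610059, -0.51110287]), 'moment': array([0.03215901, 0.00165039, 0.02337433]), 'finger_force': 0.0, 'finger_gap': 93.92036288093777} 8.0
```

View pics/top1.png

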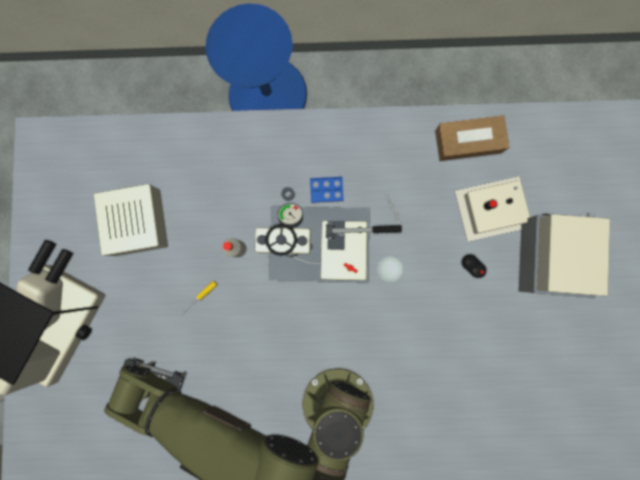

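View pics/side1.png

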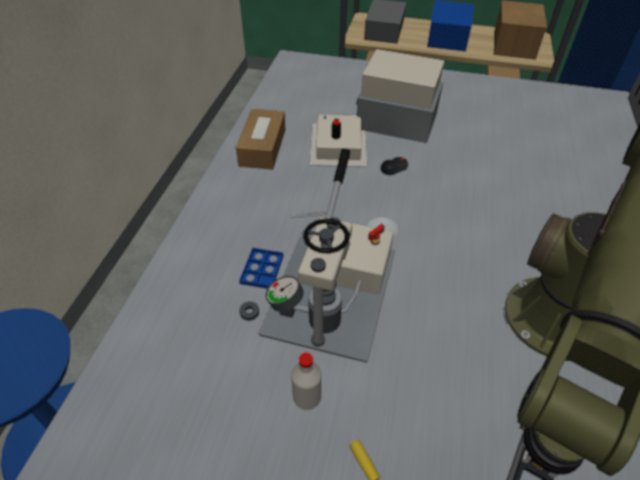

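Top view: press with its y along world +y (handwheel ~(282,239), grip ~(387,229), valve ~(350,267)). Side view: handwheel (326,236), grip (342,166), valve (376,233). Next I fit the pose and check it on enlarged crops.

```bash
cat > fit.py <<'E'
from h import *
from scipy.optimize import least_squares
ct=manip.camera('top'); cs=manip.camera('side')
P=np.array([[0,100,336],[45,-215,247],[-75,-110,150]],float)
T=np.array([[282,239],[387,229],[350,267.5]]);S=np.array([[326,236],[342,166],[376,232]])
def W(p,X=P):
    c,s=np.cos(p[2]),np.sin(p[2]); return X@np.array([[c,-s,0],[s,c,0],[0,0,1]]).T+[p[0],p[1],0]
r=least_squares(lambda p:np.r_[(proj(ct,W(p))-T).ravel(),(proj(cs,W(p))-S).ravel()],[500,0,0],loss='soft_l1')
print(r.x,r.fun.round(1)); np.save('pose.npy',r.x); print(W(r.x).round(1))
K=np.array([[-125,-180,0],[145,-180,0],[145,180,0],[-125,180,0],[0,100,336],[45,-215,247],[-75,-110,150],[-115,-165,105],[85,-165,105],[85,-10,105],[-115,-10,105]],float)
out=[]
for c,(x,y,w,h) in((ct,(240,170,200,150)),(cs,(240,130,200,250))):
    s=600/h if h>w else 4
    im=cv2.cvtColor(c['frame'],cv2.COLOR_RGB2BGR)[y:y+h,x:x+w]; s=600/h if h>w else 4
    im=cv2.resize(im,None,fx=s,fy=s,interpolation=cv2.INTER_CUBIC)
    for q in (proj(c,W(r.x,K))-[x,y]+.5)*s: cv2.drawMarker(im,tuple(int(v) for v in q),(0,255,255),cv2.MARKER_CROSS,12,1)
    out.append(im)
cv2.imwrite('pics/f1.png',out[0]);cv2.imwrite('pics/f2.png',out[1])
E
python3 fit.py
```

```text
[ 5.54604196e+02  5.64414944e+01 -4.88357537e-02] [-2.4 -0.1 -1.   0.2 -0.1  0.3 -0.  -5.4 -0.2  0.   0.3 -1.4]
[[ 559.5  156.3  336. ]
 [ 589.1 -160.5  247. ]
 [ 474.3  -49.8  150. ]]
```

View pics/f1.png

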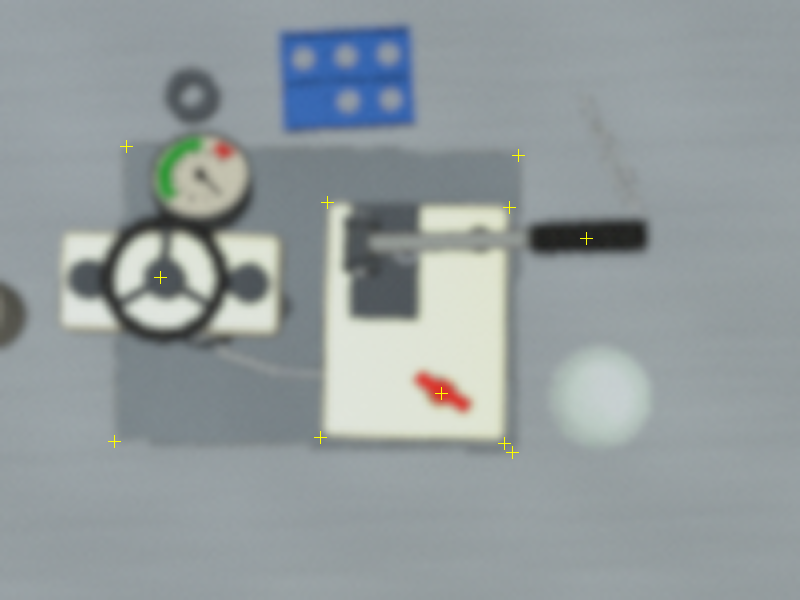

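View pics/f2.png

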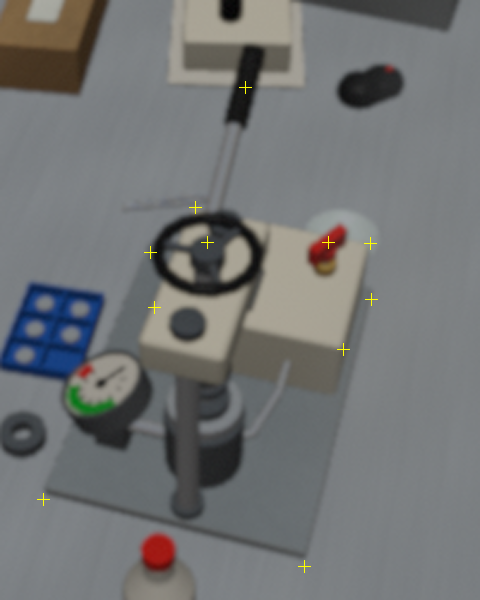

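The fit lies within about 3 mm: plate corners, block edges, valve at crop1 (443,392), grip at (588,237). The wheel-hub point in the side view is off by 5 px because I guessed its height. I'll refine the valve's centre and angle from its red pixels.

```bash
python3 - <<'E'
from h import *
for n,(x0,y0,x1,y1) in(('top',(335,255,365,280)),('side',(360,215,392,248))):
    c=manip.camera(n); im=c['frame'].astype(int)
    m=((im[...,0]-np.maximum(im[...,1],im[...,2]))>70); k=np.zeros_like(m);k[y0:y1,x0:x1]=1
    v,u=np.nonzero(m&k); print(n,len(u),u.mean(),v.mean())
    if n=='top':
        X=np.array([onplane(c,a,b,150)[:2] for a,b in zip(u,v)]); w,E=np.linalg.eigh(np.cov(X.T)); d=E[:,1]
        print(X.mean(0),np.degrees(np.arctan2(d[1],d[0]))%180,np.sqrt(w*12))
        print('grip',onplane(c,387,229,255), onplane(c,374.5,229.8,230))
p=np.load('pose.npy');print(p)
E
```

```text
top 58 350.0 267.5
[475.15037488 -50.01994332] 57.922877481033886 [14.48677683 42.36537618]
grip [ 588.74563329 -162.47758751  255.        ] [ 589.59772035 -126.6107836   230.        ]
side 91 375.9230769230769 230.83516483516485
[ 5.54604196e+02  5.64414944e+01 -4.88357537e-02]
```

jog_arm(
  series=[
    [0.25,-0.48,0,0,0,-0.12,0],
    [0.5,-0.96,0,0,0,-0.23,0],
    [0.5,-0.96,0,0,0,-0.23,0],
    [0.5,-0.96,0,0,0,-0.23,0],
  ],
)

```text
clock: 0.63
eef_pos: [233.6, 403.5, 213.5]
eef_rot: [-3.141, 0.001, 2.453]
wrist_force: [-0.9, -0.1, 0.1]
finger_gap: 93.8
finger_force: 0.0
```

jog_arm(
  series=[
    [0.25,-0.48,0,0,0,-0.12,0],
    [0.5,-0.96,0,0,0,-0.23,0],
    [0.5,-0.96,0,0,0,-0.23,0],
    [0.5,-0.96,0,0,0,-0.23,0],
  ],
)

```text
clock: 0.97
eef_pos: [293.7, 288.4, 213.6]
eef_rot: [3.141, 0.001, 2.091]
wrist_force: [-0.4, 0.4, 0.1]
finger_gap: 94.1
finger_force: 0.0
```

jog_arm(
  series=[
    [0.25,-0.48,0,0,0,-0.12,0],
    [0.5,-0.96,0,0,0,-0.23,0],
    [0.5,-0.96,0,0,0,-0.23,0],
    [0.5,-0.96,0,0,0,-0.23,0],
  ],
)

```text
clock: 1.3
eef_pos: [353.8, 173.1, 213.6]
eef_rot: [3.141, 0.001, 1.73]
wrist_force: [-0.7, 0.6, 0.5]
finger_gap: 93.9
finger_force: 0.0
```

jog_arm(
  series=[
    [0.25,-0.46,0,0,0,-0.12,0],
    [0.505,-0.93,0,0,0,-0.23,0],
    [0.505,-0.93,0,0,0,-0.23,0],
    [0.505,-0.93,0,0,0,-0.23,0],
  ],
)

```text
clock: 1.63
eef_pos: [414.6, 61.4, 213.5]
eef_rot: [3.141, 0.001, 1.369]
wrist_force: [0.4, -0.3, 0.2]
finger_gap: 94.1
finger_force: 0.0
```

jog_arm(
  series=[
    [0.25,-0.46,0,0,0,-0.12,0],
    [0.505,-0.93,0,0,0,-0.23,0],
    [0.505,-0.93,0,0,0,-0.23,0],
    [0.505,-0.93,0,0,0,-0.23,0],
  ],
)

```text
clock: 1.97
eef_pos: [475.2, -50.0, 213.1]
eef_rot: [3.141, 0.0, 1.01]
wrist_force: [0.4, 1.6, -0.8]
finger_gap: 94.1
finger_force: 0.0
```

jog_arm(
  series=[
    [0,0,-0.2,0,0,0,0],
    [0,0,-0.4,0,0,0,0],
    [0,0,-0.6,0,0,0,0],
    [0,0,-0.68,0,0,0,0],
    [0,0,-0.68,0,0,0,0],
  ],
)

```text
clock: 2.38
eef_pos: [472.3, -45.3, 130.1]
eef_rot: [-3.138, 0.001, 1.02]
wrist_force: [-0.7, 0.7, 0.4]
finger_gap: 94.2
finger_force: 0.0
```

```bash
python3 - <<'E'
from h import *
s=manip.read_state(); print(s['joints'].round(2),s['moment'].round(2))
ct=manip.camera('top'); cs=manip.camera('side')
o=[]
for c,(x,y) in((ct,(290,205)),(cs,(300,160))):
    o.append(cv2.resize(cv2.cvtColor(c['frame'],cv2.COLOR_RGB2BGR)[y:y+120,x:x+120],(400,400),interpolation=cv2.INTER_CUBIC))
cv2.imwrite('pics/g1.png',np.hstack(o))
E
```

```text
[-0.17  0.23  1.82  0.    1.1   0.38] [-0.11  0.12 -0.01]
```

View pics/g1.png

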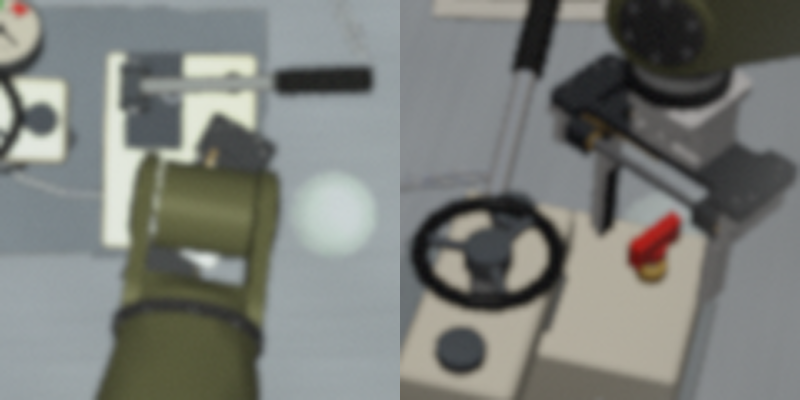

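The side crop shows the fingers, in line across the bar, standing on either side of the red bar (bar ~(655,240), left fingertip ~(603,228)). I'll check the settled pose against the projections.

jog_arm(
  series=[
    [0,0,0,0,0,0,0],
    [0,0,0,0,0,0,0],
    [0,0,0,0,0,0,0],
  ],
)

```text
clock: 2.73
eef_pos: [473.5, -46.3, 132.8]
eef_rot: [3.14, -0.001, 1.018]
wrist_force: [0.1, -0.8, -0.5]
finger_gap: 94.4
finger_force: 0.0
```

```bash
python3 - <<'E'
from h import *
s=manip.read_state(); print(s['eef_pos'],s['eef_rot'],s['wrist_force'])
cs=manip.camera('side'); y=s['eef_rot'][2]; d=np.array([np.cos(y-np.pi/2),np.sin(y-np.pi/2),0])
p=s['eef_pos']
for q in(p+d*53-[0,0,8],p-d*53-[0,0,8],p+[0,0,11],np.array([475,-50,142])): print((proj(cs,q)[0]-[300,160])*400/120+[400,0])
E
```

```text
[473.48795577 -46.33274406 132.79285995] [ 3.14007320e+00 -5.91943807e-04  1.01767001e+00] [ 0.05481873 -0.76224001 -0.45228638]
[600.13715426 226.17139799]
[705.80500555 298.2948861 ]
[654.10374304 244.2727215 ]
[652.67703293 242.16823577]
```

jog_arm(
  series=[
    [0.01,-0.03,0,0,0,0,0.5],
    [0.01,-0.03,0,0,0,0,1],
    [0.01,-0.03,0,0,0,0,1],
    [0.01,-0.03,0,0,0,0,1],
    [0.01,-0.03,0,0,0,0,1],
    [0.01,-0.03,0,0,0,0,1],
    [0.01,-0.03,0,0,0,0,1],
    [0.01,-0.03,0,0,0,0,1],
  ],
  grip_force=30,
)

```text
clock: 3.45
eef_pos: [474.3, -49.9, 131.8]
eef_rot: [-3.142, -0.0, 1.017]
wrist_force: [0.4, -0.2, 0.5]
finger_gap: 44.4
finger_force: 0.0
```

jog_arm(
  series=[
    [0,0,0,0,0,0,1],
    [0,0,0,0,0,0,1],
    [0,0,0,0,0,0,1],
    [0,0,0,0,0,0,1],
  ],
)

```text
clock: 3.78
eef_pos: [474.7, -50.2, 132.0]
eef_rot: [3.14, -0.0, 1.017]
wrist_force: [21.5, -14.2, -8.2]
finger_gap: 17.6
finger_force: 13.2
```

```bash
python3 - <<'E'
from h import *
s=manip.read_state(); print(s)
E
```

```text
{'clock': 3.7833, 'joints': array([-1.81879983e-01,  2.27333264e-01,  1.81545713e+00, -3.16606953e-04,
        1.09754044e+00,  3.71709198e-01]), 'qd': array([-0.01102993,  0.00546849, -0.02387369, -0.0225697 , -0.0626045 ,
        0.00161137]), 'effort': array([  3.56907852, -46.34994507, -26.02046371,   1.46127183,
         3.89832214,  -0.08596777]), 'eef_pos': array([474.67060664, -50.15925097, 131.96099964]), 'eef_rot': array([ 3.14031460e+00, -1.95563298e-04,  1.01735140e+00]), 'wrist_force': array([ 21.50095162, -14.18064528,  -8.15315179]), 'moment': array([-2.64605314, -3.89176832, -0.158197  ]), 'finger_force': 13.195140659809113, 'finger_gap': 17.615955342178793}
```

jog_arm(
  series=[
    [0.015,-0.01,0,0,0,0,1],
    [0.015,-0.01,0,0,0,0,1],
    [0.015,-0.01,0,0,0,0,1],
    [0.015,-0.01,0,0,0,0,1],
  ],
)

```text
clock: 4.12
eef_pos: [476.4, -51.2, 132.0]
eef_rot: [3.141, -0.0, 1.017]
wrist_force: [4.1, -1.1, -0.8]
finger_gap: 13.7
finger_force: 30.0
```

jog_arm(
  series=[
    [0,0,0,0,0,-0.06,1],
    [0,0,0,0,0,-0.12,1],
    [0,0,0,0,0,-0.18,1],
    [0,0,0,0,0,-0.24,1],
    [0,0,0,0,0,-0.3,1],
    [0,0,0,0,0,-0.36,1],
    [0,0,0,0,0,-0.42,1],
    [0,0,0,0,0,-0.48,1],
  ],
)

```text
clock: 4.78
eef_pos: [476.9, -52.0, 132.0]
eef_rot: [3.139, -0.002, 0.259]
wrist_force: [10.2, -9.2, -6.0]
finger_gap: 13.9
finger_force: 30.0
```

```bash
cat > s.py <<'E'
from h import *
s=manip.read_state(); print(s['eef_pos'].round(1),s['eef_rot'].round(3),s['moment'].round(2),s['wrist_force'].round(1),s['joints'][5].round(3),s['effort'][5].round(2))
E
python3 s.py
```

```text
[476.9 -52.  132. ] [ 3.139e+00 -2.000e-03  2.590e-01] [-1.6  -1.54  0.24] [10.2 -9.2 -6. ] 1.128 -2.17
```

jog_arm(
  series=[
    [0,0.005,0,0,0,-0.06,1],
    [0,0.005,0,0,0,-0.12,1],
    [0,0.005,0,0,0,-0.15,1],
    [0,0.005,0,0,0,-0.15,1],
  ],
)

```text
clock: 5.12
eef_pos: [477.0, -52.3, 132.0]
eef_rot: [3.138, -0.003, 0.024]
wrist_force: [8.7, -16.3, -4.9]
finger_gap: 13.7
finger_force: 30.0
```

```bash
python3 s.py
```

```text
[477.  -52.3 132. ] [ 3.138e+00 -3.000e-03  2.400e-02] [-2.79 -1.49 -0.13] [  8.7 -16.3  -4.9] 1.364 1.12
```

jog_arm(
  series=[
    [0,0,0,0,0,-0.05,1],
    [0,0,0,0,0,-0.1,1],
    [0,0,0,0,0,-0.1,1],
  ],
)

```text
clock: 5.37
eef_pos: [477.0, -52.4, 132.1]
eef_rot: [3.138, -0.003, -0.134]
wrist_force: [9.2, -16.0, -5.5]
finger_gap: 14.7
finger_force: 31.7
```

```bash
python3 s.py
```

```text
[477.  -52.4 132.1] [ 3.138e+00 -3.000e-03 -1.340e-01] [-2.83 -1.51  0.69] [  9.2 -16.   -5.5] 1.522 2.44
```

jog_arm(
  series=[
    [0.008,-0.013,0,0,0,0,1],
    [0.008,-0.013,0,0,0,0,1],
    [0.008,-0.013,0,0,0,-0.02,1],
    [0.008,-0.013,0,0,0,-0.02,1],
    [0.008,-0.013,0,0,0,-0.02,1],
  ],
)

```text
clock: 5.78
eef_pos: [477.3, -52.5, 132.1]
eef_rot: [3.141, -0.001, -0.16]
wrist_force: [3.2, -5.6, 0.6]
finger_gap: 14.9
finger_force: 32.1
```

```bash
python3 s.py
```

```text
[477.3 -52.5 132.1] [ 3.141e+00 -1.000e-03 -1.600e-01] [-0.98 -0.47  0.67] [ 3.2 -5.6  0.6] 1.546 0.84
```

jog_arm(
  series=[
    [0,0,0,0,0,-0.05,1],
    [0,0,0,0,0,-0.05,1],
    [0,0,0,0,0,-0.05,1],
  ],
  grip_force=50,
)

```text
clock: 6.03
eef_pos: [477.9, -52.5, 132.1]
eef_rot: [3.141, -0.003, -0.238]
wrist_force: [7.3, -5.7, -2.1]
finger_gap: 15.7
finger_force: 52.9
```

```bash
python3 s.py
```

```text
[477.9 -52.5 132.1] [ 3.141e+00 -3.000e-03 -2.380e-01] [-1.03 -1.44  0.95] [ 7.3 -5.7 -2.1] 1.625 1.33
```

jog_arm(
  series=[
    [0,0,0,0,0,0,0.5],
    [0,0,0,0,0,0,0.5],
    [0,0,0,0,0,0,0.5],
    [0,0,0,0,0,0,0.5],
    [0,0,0.15,0,0,0,0.5],
    [0,0,0.4,0,0,0,0.5],
    [0,0,0.65,0,0,0,0.5],
    [0,0,0.9,0,0,0,0.5],
  ],
)

```text
clock: 6.7
eef_pos: [476.6, -51.9, 241.1]
eef_rot: [-3.141, 0.001, -0.239]
wrist_force: [-0.4, -0.3, -0.6]
finger_gap: 46.9
finger_force: 0.0
```

jog_arm(
  series=[
    [0,0,0.25,0,0,0.07,1],
    [0,0,0.5,0,0,0.14,1],
    [0,0,0.58,0,0,0.21,1],
    [0,0,0.58,0,0,0.28,1],
    [0,0,0.58,0,0,0.35,1],
    [0.1,0,0.58,0,0,0.42,1],
    [0.3,0,0.58,0,0,0.49,1],
    [0.46,0,0.58,0,0,0.56,1],
  ],
)

```text
clock: 7.37
eef_pos: [533.0, -52.0, 309.6]
eef_rot: [3.142, -0.0, 0.646]
wrist_force: [-0.2, -0.4, 0.3]
finger_gap: 0.9
finger_force: 0.0
```

jog_arm(
  series=[
    [0.1,-0.1,0,0,0,0.07,1],
    [0.2,-0.25,0,0,0,0.14,1],
    [0.3,-0.4,0,0,0,0.21,1],
    [0.4,-0.55,0,0,0,0.28,1],
    [0.46,-0.7,0,0,0,0.35,1],
    [0.46,-0.85,0,0,0,0.42,1],
    [0.46,-0.92,0,0,0,0.49,1],
    [0.46,-0.92,0,0,0,0.56,1],
  ],
)

```text
clock: 8.03
eef_pos: [587.2, -164.1, 308.8]
eef_rot: [-3.14, -0.0, 1.524]
wrist_force: [-1.3, 0.1, -0.3]
finger_gap: 0.6
finger_force: 0.0
```

jog_arm(
  series=[
    [0,0,0,0,0,0,1],
    [0,0,0,0,0,0,1],
    [0,0,0,0,0,0,1],
  ],
)

```text
clock: 8.28
eef_pos: [587.4, -162.1, 309.4]
eef_rot: [-3.141, -0.0, 1.517]
wrist_force: [0.2, -0.5, 0.6]
finger_gap: 0.3
finger_force: 0.0
```

```bash
python3 s.py; python3 - <<'E'
from h import *
s=manip.read_state();print(s['finger_gap'],s['joints'].round(2))
ct=manip.camera('top'); cs=manip.camera('side')
o=[]
for c,(x,y) in((ct,(300,190)),(cs,(280,110))):
    o.append(cv2.resize(cv2.cvtColor(c['frame'],cv2.COLOR_RGB2BGR)[y:y+130,x:x+130],(400,400),interpolation=cv2.INTER_CUBIC))
cv2.imwrite('pics/g2.png',np.hstack(o))
E
```

```text
[ 587.4 -162.1  309.4] [-3.141 -0.     1.517] [-0.05  0.09 -0.02] [ 0.2 -0.5  0.6] -0.275 -0.09
0.29988937131572596 [-0.33  0.39  1.18  0.    1.57 -0.28]
```

View pics/g2.png

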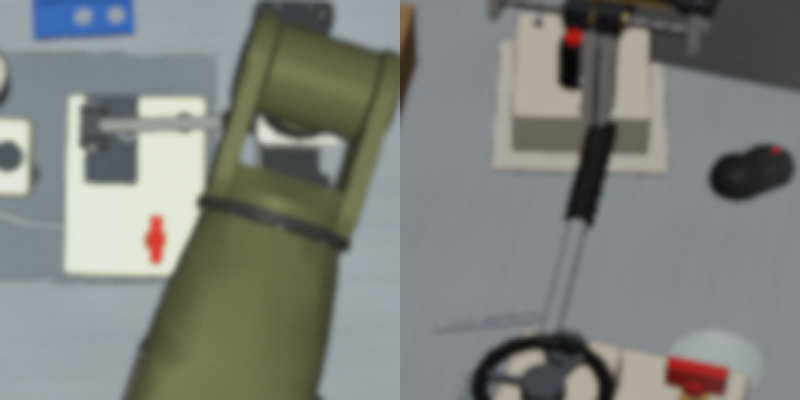

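The valve bar now lies along world x in the top crop (155,240), about 1 rad clockwise of its start, and it seated at 0.95 N m. In the side crop the closed fingers are above the grip (~(600,130)). First down-stroke next, carefully.

jog_arm(
  series=[
    [0.01,-0.01,-0.12,0,0,0,1],
    [0.01,-0.01,-0.24,0,0,0,1],
    [0.01,-0.01,-0.34,0,0,0,1],
    [0.01,-0.01,-0.44,0,0,0,1],
    [0.01,-0.01,-0.54,0,0,0,1],
    [0.01,-0.01,-0.64,0,0,0,1],
    [0.01,-0.01,-0.74,0,0,0,1],
    [0.01,-0.01,-0.84,0,0,0,1],
  ],
)

```text
clock: 9.05
eef_pos: [588.9, -164.0, 209.0]
eef_rot: [3.14, 0.001, 1.519]
wrist_force: [0.1, -2.1, 4.7]
finger_gap: 0.5
finger_force: 2.5
```

jog_arm(
  series=[
    [0,0,-0.1,0,0,0,1],
    [0,0,-0.2,0,0,0,1],
    [0,0,-0.3,0,0,0,1],
    [0,0,-0.4,0,0,0,1],
    [0,0,-0.5,0,0,0,1],
    [0,0,-0.6,0,0,0,1],
    [0,0,-0.65,0,0,0,1],
    [0,0,-0.7,0,0,0,1],
  ],
)

```text
clock: 9.72
eef_pos: [589.1, -163.2, 125.1]
eef_rot: [3.14, -0.0, 1.519]
wrist_force: [-0.9, 3.2, 7.5]
finger_gap: 0.2
finger_force: 3.8
```

jog_arm(
  series=[
    [0,0,-0.03,0,0,0,1],
    [0,0,-0.06,0,0,0,1],
  ],
)

```text
clock: 9.88
eef_pos: [589.1, -163.2, 118.1]
eef_rot: [3.14, -0.0, 1.519]
wrist_force: [-0.5, 3.0, 8.6]
finger_gap: 0.4
finger_force: 3.4
```

jog_arm(
  series=[
    [0,0,-0.03,0,0,0,1],
    [0,0,-0.06,0,0,0,1],
  ],
)

```text
clock: 10.05
eef_pos: [589.2, -163.3, 111.0]
eef_rot: [3.14, -0.0, 1.519]
wrist_force: [-0.7, 2.1, 6.9]
finger_gap: 0.5
finger_force: 3.0
```

jog_arm(
  series=[
    [0,0,-0.015,0,0,0,1],
    [0,0,-0.03,0,0,0,1],
  ],
)

```text
clock: 10.22
eef_pos: [589.1, -163.3, 107.3]
eef_rot: [3.14, -0.0, 1.519]
wrist_force: [-0.7, 1.3, 6.3]
finger_gap: 0.4
finger_force: 2.5
```

jog_arm(
  series=[
    [0,0,-0.01,0,0,0,1],
    [0,0,-0.02,0,0,0,1],
  ],
)

```text
clock: 10.38
eef_pos: [589.1, -163.4, 105.0]
eef_rot: [3.14, 0.0, 1.519]
wrist_force: [-0.2, 1.2, 7.7]
finger_gap: 0.7
finger_force: 3.2
```

jog_arm(
  series=[
    [0,0,-0.01,0,0,0,1],
    [0,0,-0.02,0,0,0,1],
  ],
)

```text
clock: 10.55
eef_pos: [589.2, -163.4, 102.7]
eef_rot: [3.14, 0.0, 1.519]
wrist_force: [-0.3, 0.9, 6.8]
finger_gap: 0.5
finger_force: 3.2
```

jog_arm(
  series=[
    [0,0,-0.01,0,0,0,1],
    [0,0,-0.02,0,0,0,1],
  ],
)

```text
clock: 10.72
eef_pos: [589.2, -163.4, 100.4]
eef_rot: [3.14, 0.0, 1.519]
wrist_force: [-0.7, 1.0, 6.5]
finger_gap: 0.7
finger_force: 3.2
```

jog_arm(
  series=[
    [0,0,-0.01,0,0,0,1],
    [0,0,-0.02,0,0,0,1],
  ],
)

```text
clock: 10.88
eef_pos: [589.3, -163.4, 98.3]
eef_rot: [3.139, 0.0, 1.519]
wrist_force: [-4.0, 2.2, 18.6]
finger_gap: 0.4
finger_force: 8.0
```

jog_arm(
  series=[
    [0,0,-0.01,0,0,0,1],
    [0,0,-0.01,0,0,0,1],
    [0,0,-0.01,0,0,0,1],
  ],
)

```text
clock: 11.13
eef_pos: [589.5, -163.6, 98.1]
eef_rot: [3.138, 0.001, 1.519]
wrist_force: [-3.5, 1.8, 18.1]
finger_gap: 0.4
finger_force: 8.1
```

```bash
python3 s.py; python3 - <<'E'
from h import *
c=manip.camera('top'); f=c['frame'][195:235,270:312]
cv2.imwrite('pics/ga.png',cv2.resize(f[...,::-1],None,fx=10,fy=10,interpolation=cv2.INTER_CUBIC))
E
```

```text
[ 589.5 -163.6   98.1] [3.138e+00 1.000e-03 1.519e+00] [ 0.35  0.85 -0.03] [-3.5  1.8 18.1] -0.279 0.03
```

View pics/ga.png

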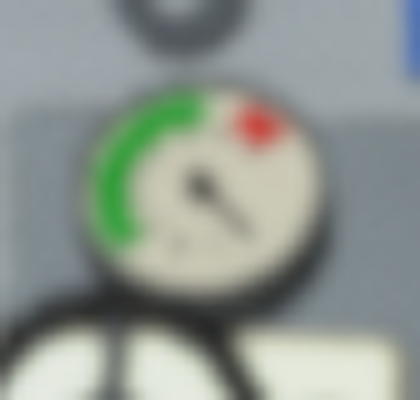

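The needle rests at zero: hub (200,187), tip (255,240), about 45° down to the right. Green starts at (125,235), red lies at (260,125). The lever met its bottom stop at TCP z ≈ 98 with 18 N. Now easing up and doing the second stroke.

jog_arm(
  series=[
    [0,0,0.07,0,0,0,1],
    [0,0,0.17,0,0,0,1],
    [0,0,0.27,0,0,0,1],
    [0,0,0.37,0,0,0,1],
    [0,0,0.47,0,0,0,1],
    [0,0,0.57,0,0,0,1],
    [0,0,0.67,0,0,0,1],
    [0,0,0.77,0,0,0,1],
  ],
)

```text
clock: 11.85
eef_pos: [588.5, -163.2, 189.2]
eef_rot: [-3.141, -0.001, 1.52]
wrist_force: [-0.8, -0.4, 0.6]
finger_gap: 0.4
finger_force: 0.0
```

jog_arm(
  series=[
    [0,0,0.1,0,0,0,1],
    [0,0,0.2,0,0,0,1],
    [0,0,0.3,0,0,0,1],
    [0,0,0.4,0,0,0,1],
    [0,0,0.5,0,0,0,1],
    [0,0,0.6,0,0,0,1],
    [0,0,0.7,0,0,0,1],
    [0,0,0.83,0,0,0,1],
  ],
)

```text
clock: 12.52
eef_pos: [588.4, -163.6, 288.4]
eef_rot: [-3.14, -0.0, 1.52]
wrist_force: [-0.8, -0.4, 0.0]
finger_gap: 0.4
finger_force: 0.0
```

jog_arm(
  series=[
    [0,0,0,0,0,0,1],
    [0,0,0,0,0,0,1],
    [0,0,0,0,0,0,1],
  ],
)

```text
clock: 12.77
eef_pos: [588.4, -163.6, 287.0]
eef_rot: [-3.141, -0.0, 1.52]
wrist_force: [-0.0, -0.9, -0.4]
finger_gap: 0.5
finger_force: 0.0
```

```bash
cat > g.py <<'E'
from h import *
c=manip.camera('top'); g=cv2.cvtColor(c['frame'],cv2.COLOR_RGB2GRAY).astype(np.float32)
a=np.radians(np.arange(0,360,3)); rr=np.arange(2.5,6.1,.5)
best=None
cx,cy=289.5,213.2
x=(cx+np.cos(a)[:,None]*rr).astype(np.float32); y=(cy+np.sin(a)[:,None]*rr).astype(np.float32)
m=cv2.remap(g,x,y,cv2.INTER_LINEAR).mean(1)
o=np.argsort(m)[:6]; print('needle rad', [(round(float((a[i]-np.radians(44))%(2*np.pi)),2),round(float(m[i]))) for i in o], 'median',np.median(m))
cs=manip.camera('side'); s=manip.read_state(); print(s['clock'],s['eef_pos'].round(1),s['wrist_force'].round(1))
E
python3 g.py
```

```text
needle rad [(0.02, 160), (6.25, 160), (0.07, 161), (6.2, 161), (0.12, 163), (6.14, 164)] median 185.54834
12.8667 [ 588.4 -163.6  286.8] [ 0.1 -0.3 -0. ]
```

```bash
python3 - <<'E'
from h import *
c=manip.camera('side'); x,y=280,110
cv2.imwrite('pics/l1.png',cv2.resize(c['frame'][y:y+130,x:x+130,::-1],(400,400),interpolation=cv2.INTER_CUBIC))
E
```

```text
(no output)
```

View pics/l1.png

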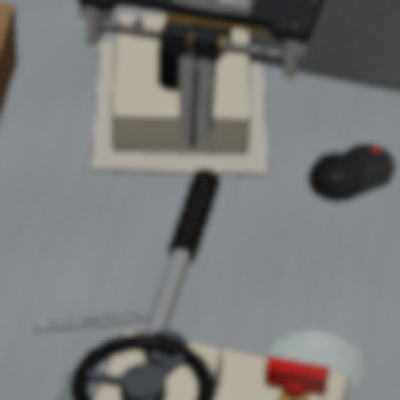

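```bash
cat > lev.py <<'E'
from h import *
c=manip.camera('side'); g=c['frame'].astype(int).sum(2)
p=np.load('pose.npy'); C,S=np.cos(p[2]),np.sin(p[2])
def W(X): return np.array([p[0]+C*X[0]-S*X[1],p[1]+S*X[0]+C*X[1],X[2]])
def pt(t,r): return W([45,-40-r*np.cos(t),150+r*np.sin(t)])
res=[]
for d in range(-24,34):
    t=np.radians(d); q=np.array([proj(c,pt(t,r))[0] for r in (165,180,195,210,220,230,240,254,262)])
    v=[min(g[int(round(b))-0,int(round(a))-1:int(round(a))+2]) for a,b in q]
    res.append((np.mean(v[:7])-np.mean(v[7:]),d,np.round(q[6])))
res.sort(key=lambda r:r[0]); print(manip.read_state()['clock'],[(round(r[0]),r[1],r[2].tolist()) for r in res[:4]])
print(proj(c,pt(np.radians(29),246)),proj(c,pt(np.radians(-21),246)))
E
python3 lev.py
```

```text
12.9667 [(-376, 12, [347.0, 166.0]), (-375, 11, [347.0, 167.0]), (-313, 10, [347.0, 168.0]), (-308, 13, [347.0, 165.0])]
[[346.0636361 149.698232 ]] [[344.19822777 205.23223148]]
```

jog_arm(
  series=[
    [0,0,0,0,0,0,1],
    [0,0,0,0,0,0,1],
    [0,0,0,0,0,0,1],
    [0,0,0,0,0,0,1],
  ],
)

```text
clock: 13.3
eef_pos: [588.6, -163.7, 287.8]
eef_rot: [-3.142, -0.0, 1.52]
wrist_force: [0.0, 0.2, -0.4]
finger_gap: 0.6
finger_force: 0.0
```

```bash
python3 lev.py;python3 g.py
```

```text
13.35 [(-378, 12, [347.0, 166.0]), (-375, 11, [347.0, 167.0]), (-311, 13, [347.0, 165.0]), (-309, 10, [347.0, 168.0])]
[[346.0636361 149.698232 ]] [[344.19822777 205.23223148]]
needle rad [(0.02, 159), (6.25, 159), (6.2, 161), (0.07, 161), (0.12, 163), (6.14, 163)] median 185.81006
13.45 [ 588.6 -163.7  287.8] [0.5 0.1 0.1]
```

The side crop shows the grip at (207,175)–(180,255), lower than its start, and the fit gives about 12° above level. The lever sticks partway up, so I'll grasp the sleeve and bring it to the top stop by hand.

jog_arm(
  series=[
    [0,-0.14,0,0,0,0,0.4],
    [0,-0.14,0,0,0,0,0.4],
    [0,-0.14,0,0,0,0,0.4],
    [0,-0.14,0,0,0,0,0.4],
    [0,-0.14,0,0,0,0,0.4],
    [0,-0.14,0,0,0,0,0.4],
    [0,-0.14,-0.1,0,0,0,0.4],
    [0,-0.14,-0.3,0,0,0,0.4],
  ],
)

```text
clock: 14.12
eef_pos: [589.5, -180.4, 254.2]
eef_rot: [3.137, 0.001, 1.52]
wrist_force: [0.6, 0.4, -0.9]
finger_gap: 50.2
finger_force: 0.0
```

jog_arm(
  series=[
    [0,0,-0.2,0,0,0,0.4],
    [0,0,-0.4,0,0,0,0.4],
    [0,0,-0.56,0,0,0,0.4],
    [0,0,-0.59,0,0,0,0.4],
    [0,0,-0.59,0,0,0,0.6],
    [0,0,-0.59,0,0,0,1],
    [0,0,-0.59,0,0,0,1],
    [0,0,-0.59,0,0,0,1],
  ],
  grip_force=30,
)

```text
clock: 14.78
eef_pos: [589.1, -180.6, 182.5]
eef_rot: [3.14, 0.001, 1.52]
wrist_force: [-0.1, -0.4, -0.0]
finger_gap: 32.9
finger_force: 0.0
```

jog_arm(
  series=[
    [0,0,0,0,0,0,1],
    [0,0,0,0,0,0,1],
    [0,0,0,0,0,0,1],
  ],
)

```text
clock: 15.03
eef_pos: [589.9, -180.6, 182.3]
eef_rot: [3.137, 0.001, 1.52]
wrist_force: [8.2, -0.6, 1.2]
finger_gap: 25.2
finger_force: 30.0
```

```bash
python3 s.py; python3 lev.py
```

```text
[ 589.9 -180.6  182.3] [3.137e+00 1.000e-03 1.520e+00] [-0.1  -1.41  0.01] [ 8.2 -0.6  1.2] -0.306 0.03
15.0833 [(-188, 10, [347.0, 168.0]), (-157, 11, [347.0, 167.0]), (-144, 9, [347.0, 169.0]), (-119, 8, [347.0, 171.0])]
[[346.0636361 149.698232 ]] [[344.19822777 205.23223148]]
```

jog_arm(
  series=[
    [0.006,0.016,0.08,-0.031,0,0,1],
    [0.006,0.034,0.158,-0.063,0,0,1],
    [0.006,0.057,0.237,-0.094,0,0,1],
    [0.006,0.085,0.315,-0.126,0,0,1],
    [0.006,0.115,0.39,-0.157,0,0,1],
    [0.006,0.149,0.463,-0.189,0,0,1],
    [0.006,0.149,0.463,-0.189,0,0,1],
  ],
  grip_force=45,
)

```text
clock: 15.67
eef_pos: [590.8, -161.5, 239.7]
eef_rot: [3.12, 0.301, 1.518]
wrist_force: [6.8, -2.2, 3.4]
finger_gap: 24.9
finger_force: 45.0
```

```bash
python3 s.py; python3 lev.py;python3 g.py
```

```text
[ 590.8 -161.5  239.7] [3.12  0.301 1.518] [-0.64 -0.67  0.28] [ 6.8 -2.2  3.4] -0.088 0.89
15.7167 [(-162, 33, [345.0, 149.0]), (-161, 32, [345.0, 150.0]), (-156, 31, [345.0, 150.0]), (-127, 30, [345.0, 151.0])]
[[346.0636361 149.698232 ]] [[344.19822777 205.23223148]]
needle rad [(6.25, 160), (0.02, 160), (6.2, 161), (0.07, 162), (0.12, 164), (6.14, 164)] median 186.18604
15.8167 [ 590.7 -162.3  238.3] [10.6 -1.2  2.1]
```

jog_arm(
  series=[
    [0,0.005,0.01,-0.005,0,0,1],
    [0,0.01,0.02,-0.01,0,0,1],
    [0,0.01,0.02,-0.01,0,0,1],
  ],
)

```text
clock: 16.07
eef_pos: [590.8, -161.1, 240.5]
eef_rot: [3.12, 0.313, 1.517]
wrist_force: [9.8, 0.3, 3.1]
finger_gap: 25.1
finger_force: 45.0
```

jog_arm(
  series=[
    [0,0.005,0.01,-0.005,0,0,1],
    [0,0.01,0.02,-0.01,0,0,1],
    [0,0.01,0.02,-0.01,0,0,1],
  ],
)

```text
clock: 16.32
eef_pos: [590.8, -159.9, 242.9]
eef_rot: [3.119, 0.329, 1.517]
wrist_force: [11.2, 1.0, 1.0]
finger_gap: 25.0
finger_force: 45.0
```

```bash
python3 s.py; python3 lev.py
```

```text
[ 590.8 -159.9  242.9] [3.119 0.329 1.517] [ 0.1  -1.26  0.56] [11.2  1.   1. ] -0.067 0.22
16.3667 [(-193, 31, [345.0, 150.0]), (-164, 33, [345.0, 149.0]), (-162, 30, [345.0, 151.0]), (-162, 32, [345.0, 150.0])]
[[346.0636361 149.698232 ]] [[344.19822777 205.23223148]]
```

jog_arm(
  series=[
    [0,0.005,0.01,-0.005,0,0,1],
    [0,0.01,0.02,-0.01,0,0,1],
    [0,0.01,0.02,-0.01,0,0,1],
  ],
)

```text
clock: 16.62
eef_pos: [590.8, -159.4, 243.6]
eef_rot: [3.12, 0.345, 1.517]
wrist_force: [18.2, -7.5, -10.5]
finger_gap: 25.0
finger_force: 45.0
```

jog_arm(
  series=[
    [0,0.005,0.01,-0.005,0,0,1],
    [0,0.01,0.02,-0.01,0,0,1],
    [0,0.01,0.02,-0.01,0,0,1],
  ],
)

```text
clock: 16.87
eef_pos: [590.7, -159.2, 244.0]
eef_rot: [3.121, 0.361, 1.517]
wrist_force: [24.1, -18.9, -25.7]
finger_gap: 25.0
finger_force: 45.0
```

The top stop is at TCP z ≈ 243.6. Next come full gripped strokes along the arc.

jog_arm(
  series=[
    [0.01,-0.04,-0.08,0.035,0,0,1],
    [0.01,-0.077,-0.163,0.069,0,0,1],
    [0.01,-0.108,-0.247,0.104,0,0,1],
    [0.01,-0.135,-0.332,0.139,0,0,1],
    [0.01,-0.157,-0.42,0.174,0,0,1],
    [0.01,-0.174,-0.507,0.208,0,0,1],
    [0.01,-0.187,-0.595,0.243,0,0,1],
    [0.01,-0.194,-0.684,0.278,0,0,1],
  ],
)

```text
clock: 17.53
eef_pos: [590.0, -182.5, 165.0]
eef_rot: [-3.138, -0.078, 1.519]
wrist_force: [-11.2, -6.1, 5.1]
finger_gap: 24.6
finger_force: 45.0
```

jog_arm(
  series=[
    [0,-0.001,-0.09,0.035,0,0,1],
    [0,-0.001,-0.179,0.069,0,0,1],
    [0,0.008,-0.268,0.104,0,0,1],
    [0,0.018,-0.357,0.139,0,0,1],
    [0,0.036,-0.445,0.174,0,0,1],
    [0,0.057,-0.533,0.208,0,0,1],
    [0,0.083,-0.617,0.243,0,0,1],
    [0,0.113,-0.7,0.278,0,0,1],
  ],
)

```text
clock: 18.2
eef_pos: [590.5, -170.1, 80.5]
eef_rot: [-3.115, -0.511, 1.512]
wrist_force: [-5.4, -13.6, 1.6]
finger_gap: 25.2
finger_force: 45.1
```

```bash
python3 s.py; python3 lev.py;python3 g.py
```

```text
[ 590.5 -170.1   80.5] [-3.115 -0.511  1.512] [-2.29  0.27  0.38] [ -5.4 -13.6   1.6] -0.612 0.96
18.25 [(-284, -18, [344.0, 202.0]), (-280, -17, [344.0, 201.0]), (-242, -16, [345.0, 199.0]), (-227, -19, [344.0, 203.0])]
[[346.0636361 149.698232 ]] [[344.19822777 205.23223148]]
needle rad [(0.12, 159), (0.17, 160), (0.07, 161), (0.23, 162), (0.02, 163), (0.28, 165)] median 190.396
18.35 [ 590.5 -169.7   79.7] [ -3.3 -13.2   2.1]
```

jog_arm(
  series=[
    [0,0.005,-0.02,0.008,0,0,1],
    [0,0.01,-0.04,0.016,0,0,1],
  ],
)

```text
clock: 18.52
eef_pos: [590.6, -168.3, 76.1]
eef_rot: [-3.113, -0.535, 1.512]
wrist_force: [-4.0, -9.7, 3.8]
finger_gap: 25.2
finger_force: 45.0
```

jog_arm(
  series=[
    [0,0.004,-0.012,0.005,0,0,1],
    [0,0.008,-0.024,0.01,0,0,1],
  ],
)

```text
clock: 18.68
eef_pos: [590.6, -167.1, 73.1]
eef_rot: [-3.112, -0.552, 1.511]
wrist_force: [-4.3, -10.8, 3.2]
finger_gap: 24.9
finger_force: 45.0
```

jog_arm(
  series=[
    [0,0.004,-0.012,0.005,0,0,1],
    [0,0.008,-0.024,0.01,0,0,1],
  ],
)

```text
clock: 18.85
eef_pos: [590.7, -166.6, 71.9]
eef_rot: [-3.112, -0.567, 1.512]
wrist_force: [-13.5, -14.1, 25.4]
finger_gap: 25.3
finger_force: 45.0
```

jog_arm(
  series=[
    [-0.005,-0.026,0.088,-0.036,0,0,1],
    [-0.005,-0.056,0.171,-0.071,0,0,1],
    [-0.005,-0.082,0.255,-0.106,0,0,1],
    [-0.005,-0.103,0.343,-0.14,0,0,1],
    [-0.005,-0.121,0.431,-0.175,0,0,1],
    [-0.005,-0.131,0.52,-0.21,0,0,1],
    [-0.005,-0.14,0.609,-0.245,0,0,1],
    [-0.005,-0.139,0.788,-0.314,0,0,1],
  ],
)

```text
clock: 19.52
eef_pos: [589.9, -182.6, 163.9]
eef_rot: [-3.138, -0.075, 1.517]
wrist_force: [2.3, 6.1, -0.6]
finger_gap: 24.8
finger_force: 45.0
```

jog_arm(
  series=[
    [0,0.007,0.089,-0.035,0,0,1],
    [0,0.02,0.177,-0.07,0,0,1],
    [0,0.037,0.264,-0.104,0,0,1],
    [0,0.059,0.352,-0.139,0,0,1],
    [0,0.086,0.437,-0.174,0,0,1],
    [0,0.117,0.521,-0.209,0,0,1],
    [0,0.154,0.604,-0.243,0,0,1],
    [0,0.194,0.68,-0.278,0,0,1],
  ],
)

```text
clock: 20.18
eef_pos: [590.7, -157.7, 245.8]
eef_rot: [3.12, 0.362, 1.517]
wrist_force: [29.9, -28.0, -57.4]
finger_gap: 25.2
finger_force: 44.9
```

jog_arm(
  series=[
    [0,0,0,0,0,0,1],
    [0,0,0,0,0,0,1],
  ],
)

```text
clock: 20.35
eef_pos: [590.9, -157.1, 246.4]
eef_rot: [3.119, 0.36, 1.517]
wrist_force: [5.9, 2.4, -0.7]
finger_gap: 25.1
finger_force: 44.9
```

```bash
python3 s.py; python3 lev.py;python3 g.py
```

```text
[ 590.9 -157.1  246.4] [3.119 0.36  1.517] [ 0.57 -1.37  0.52] [ 5.9  2.4 -0.7] -0.044 0.11
20.4 [(-219, 33, [345.0, 149.0]), (-213, 31, [345.0, 150.0]), (-177, 30, [345.0, 151.0]), (-177, 32, [345.0, 150.0])]
[[346.0636361 149.698232 ]] [[344.19822777 205.23223148]]
needle rad [(0.07, 150), (0.12, 151), (0.02, 151), (0.17, 153), (6.25, 154), (0.23, 156)] median 185.26495
20.5 [ 590.9 -157.2  246.4] [ 5.3  3.7 -1.1]
```

jog_arm(
  series=[
    [0,-0.04,-0.08,0.035,0,0,1],
    [0,-0.077,-0.163,0.069,0,0,1],
    [0,-0.108,-0.247,0.104,0,0,1],
    [0,-0.135,-0.332,0.139,0,0,1],
    [0,-0.157,-0.42,0.174,0,0,1],
    [0,-0.174,-0.507,0.208,0,0,1],
    [0,-0.187,-0.595,0.243,0,0,1],
    [0,-0.194,-0.684,0.278,0,0,1],
  ],
  grip_force=60,
)

```text
clock: 21.17
eef_pos: [590.0, -181.7, 164.7]
eef_rot: [-3.139, -0.078, 1.52]
wrist_force: [-8.3, -1.2, 5.9]
finger_gap: 24.5
finger_force: 60.0
```

jog_arm(
  series=[
    [0,-0.001,-0.09,0.035,0,0,1],
    [0,-0.001,-0.179,0.069,0,0,1],
    [0,0.008,-0.268,0.104,0,0,1],
    [0,0.018,-0.357,0.139,0,0,1],
    [0,0.036,-0.445,0.174,0,0,1],
    [0,0.057,-0.533,0.208,0,0,1],
    [0,0.083,-0.617,0.243,0,0,1],
    [0,0.113,-0.7,0.278,0,0,1],
  ],
)

```text
clock: 21.83
eef_pos: [590.6, -169.4, 80.7]
eef_rot: [-3.117, -0.513, 1.513]
wrist_force: [-2.7, -7.5, 6.9]
finger_gap: 24.7
finger_force: 60.0
```

jog_arm(
  series=[
    [0,0.01,-0.03,0.012,0,0,1],
    [0,0.016,-0.055,0.024,0,0,1],
    [0,0.016,-0.055,0.024,0,0,1],
  ],
)

```text
clock: 22.08
eef_pos: [590.7, -167.3, 75.0]
eef_rot: [-3.114, -0.551, 1.512]
wrist_force: [-2.9, -6.9, 12.4]
finger_gap: 24.7
finger_force: 60.0
```

```bash
python3 s.py; python3 lev.py;python3 g.py
```

```text
[ 590.7 -167.3   75. ] [-3.114 -0.551  1.512] [-0.06  0.4   0.23] [-2.9 -6.9 12.4] -0.631 -0.16
22.1333 [(-296, -20, [344.0, 205.0]), (-283, -21, [344.0, 206.0]), (-248, -19, [344.0, 203.0]), (-200, -18, [344.0, 202.0])]
[[346.0636361 149.698232 ]] [[344.19822777 205.23223148]]
needle rad [(1.85, 153), (1.8, 153), (1.9, 155), (1.75, 155), (1.95, 158), (1.69, 159)] median 187.93402
22.2333 [ 590.7 -167.3   75. ] [-2.5 -8.9 11.2]
```

jog_arm(
  series=[
    [0,0.005,-0.012,0.005,0,0,1],
    [0,0.008,-0.022,0.009,0,0,1],
    [0,0.008,-0.022,0.009,0,0,1],
  ],
)

```text
clock: 22.48
eef_pos: [590.8, -167.3, 74.8]
eef_rot: [-3.115, -0.562, 1.513]
wrist_force: [-12.2, -13.6, 31.5]
finger_gap: 24.6
finger_force: 60.0
```

```bash
python3 g.py
```

```text
needle rad [(1.85, 153), (1.8, 153), (1.9, 155), (1.75, 155), (1.95, 158), (1.69, 158)] median 188.01385
22.5833 [ 590.8 -167.3   74.8] [-12.7 -13.2  31.1]
```

jog_arm(
  series=[
    [0,-0.024,0.077,-0.033,0,0,1],
    [0,-0.054,0.16,-0.068,0,0,1],
    [0,-0.08,0.244,-0.103,0,0,1],
    [0,-0.101,0.332,-0.137,0,0,1],
    [0,-0.119,0.42,-0.172,0,0,1],
    [0,-0.129,0.509,-0.207,0,0,1],
    [0,-0.138,0.598,-0.242,0,0,1],
    [0,-0.137,0.777,-0.311,0,0,1],
  ],
)

```text
clock: 23.25
eef_pos: [589.9, -182.1, 163.5]
eef_rot: [-3.138, -0.076, 1.518]
wrist_force: [1.2, 8.5, -1.6]
finger_gap: 24.8
finger_force: 60.0
```

jog_arm(
  series=[
    [0,0.007,0.089,-0.035,0,0,1],
    [0,0.02,0.177,-0.07,0,0,1],
    [0,0.037,0.264,-0.104,0,0,1],
    [0,0.059,0.352,-0.139,0,0,1],
    [0,0.086,0.437,-0.174,0,0,1],
    [0,0.117,0.521,-0.209,0,0,1],
    [0,0.154,0.604,-0.243,0,0,1],
    [0,0.19,0.67,-0.275,0,0,1],
  ],
)

```text
clock: 23.92
eef_pos: [590.9, -157.5, 245.8]
eef_rot: [3.119, 0.357, 1.517]
wrist_force: [9.1, -2.8, -12.1]
finger_gap: 24.7
finger_force: 60.1
```

jog_arm(
  series=[
    [0,0,0,0,0,0,1],
    [0,0,0,0,0,0,1],
  ],
)

```text
clock: 24.08
eef_pos: [590.9, -157.6, 245.2]
eef_rot: [3.119, 0.354, 1.517]
wrist_force: [5.4, 2.8, 0.9]
finger_gap: 24.5
finger_force: 59.8
```

```bash
python3 s.py; python3 lev.py;python3 g.py
```

```text
[ 590.9 -157.6  245.2] [3.119 0.354 1.517] [ 0.57 -1.71  0.35] [5.4 2.8 0.9] -0.048 -0.03
24.1333 [(-214, 31, [345.0, 150.0]), (-213, 33, [345.0, 149.0]), (-178, 32, [345.0, 150.0]), (-176, 30, [345.0, 151.0])]
[[346.0636361 149.698232 ]] [[344.19822777 205.23223148]]
needle rad [(1.69, 153), (1.64, 154), (1.75, 155), (1.59, 156), (1.8, 157), (1.54, 160)] median 183.83649
24.2333 [ 590.9 -157.9  244.6] [7.2 3.4 0.9]
```

Gauge reads about 1.67, just inside green. One more full stroke (+1.6) puts it near 3.3, well clear of both edges.

jog_arm(
  series=[
    [0,0.006,0.015,-0.006,0,0,1],
    [0,0.006,0.015,-0.006,0,0,1],
  ],
)

```text
clock: 24.4
eef_pos: [590.9, -157.0, 246.3]
eef_rot: [3.119, 0.362, 1.516]
wrist_force: [7.2, 5.1, 0.1]
finger_gap: 24.7
finger_force: 59.8
```

jog_arm(
  series=[
    [0,-0.04,-0.08,0.035,0,0,1],
    [0,-0.077,-0.163,0.069,0,0,1],
    [0,-0.108,-0.247,0.104,0,0,1],
    [0,-0.135,-0.332,0.139,0,0,1],
    [0,-0.157,-0.42,0.174,0,0,1],
    [0,-0.174,-0.507,0.208,0,0,1],
    [0,-0.187,-0.595,0.243,0,0,1],
    [0,-0.194,-0.684,0.278,0,0,1],
  ],
)

```text
clock: 25.07
eef_pos: [590.0, -181.4, 164.8]
eef_rot: [-3.14, -0.076, 1.519]
wrist_force: [-6.5, 2.0, 9.0]
finger_gap: 24.9
finger_force: 60.0
```

jog_arm(
  series=[
    [0,-0.001,-0.09,0.035,0,0,1],
    [0,-0.001,-0.179,0.069,0,0,1],
    [0,0.008,-0.268,0.104,0,0,1],
    [0,0.018,-0.357,0.139,0,0,1],
    [0,0.036,-0.445,0.174,0,0,1],
    [0,0.057,-0.533,0.208,0,0,1],
    [0,0.083,-0.617,0.243,0,0,1],
    [0,0.113,-0.7,0.278,0,0,1],
  ],
)

```text
clock: 25.73
eef_pos: [590.6, -169.2, 81.1]
eef_rot: [-3.118, -0.51, 1.513]
wrist_force: [-1.4, -6.9, 10.6]
finger_gap: 24.7
finger_force: 60.0
```

jog_arm(
  series=[
    [0,0.01,-0.03,0.012,0,0,1],
    [0,0.018,-0.06,0.024,0,0,1],
    [0,0.022,-0.075,0.03,0,0,1],
    [0,0.022,-0.075,0.03,0,0,1],
  ],
)

```text
clock: 26.07
eef_pos: [590.8, -167.2, 75.3]
eef_rot: [-3.116, -0.556, 1.513]
wrist_force: [-9.8, -11.3, 35.9]
finger_gap: 24.7
finger_force: 60.0
```

```bash
python3 s.py; python3 lev.py;python3 g.py
```

```text
[ 590.8 -167.2   75.3] [-3.116 -0.556  1.513] [1.65 2.01 1.11] [ -9.8 -11.3  35.9] -0.634 -0.19
26.1167 [(-297, -20, [344.0, 205.0]), (-285, -21, [344.0, 206.0]), (-248, -19, [344.0, 203.0]), (-200, -18, [344.0, 202.0])]
[[346.0636361 149.698232 ]] [[344.19822777 205.23223148]]
needle rad [(3.47, 149), (3.42, 150), (3.53, 150), (3.37, 151), (3.58, 152), (3.32, 154)] median 193.62012
26.2167 [ 590.8 -167.2   75.4] [-10.  -12.5  34.3]
```

jog_arm(
  series=[
    [0,-0.024,0.077,-0.033,0,0,1],
    [0,-0.054,0.16,-0.068,0,0,1],
    [0,-0.08,0.244,-0.103,0,0,1],
    [0,-0.101,0.332,-0.137,0,0,1],
    [0,-0.119,0.42,-0.172,0,0,1],
    [0,-0.129,0.509,-0.207,0,0,1],
    [0,-0.138,0.598,-0.242,0,0,1],
    [0,-0.137,0.777,-0.311,0,0,1],
  ],
)

```text
clock: 26.88
eef_pos: [589.9, -182.1, 163.5]
eef_rot: [-3.139, -0.068, 1.518]
wrist_force: [3.2, 9.5, 1.1]
finger_gap: 24.4
finger_force: 60.1
```

jog_arm(
  series=[
    [0,0.007,0.089,-0.035,0,0,1],
    [0,0.02,0.177,-0.07,0,0,1],
    [0,0.037,0.264,-0.104,0,0,1],
    [0,0.059,0.352,-0.139,0,0,1],
    [0,0.086,0.437,-0.174,0,0,1],
    [0,0.117,0.521,-0.209,0,0,1],
    [0,0.154,0.604,-0.243,0,0,1],
    [0,0.19,0.67,-0.275,0,0,1],
  ],
)

```text
clock: 27.55
eef_pos: [590.9, -157.4, 245.3]
eef_rot: [3.119, 0.364, 1.516]
wrist_force: [12.5, 5.8, -2.3]
finger_gap: 24.6
finger_force: 60.0
```

jog_arm(
  series=[
    [0,0.004,0.01,-0.004,0,0,1],
    [0,0.008,0.02,-0.008,0,0,1],
    [0,0.008,0.02,-0.008,0,0,1],
  ],
)

```text
clock: 27.8
eef_pos: [590.9, -156.4, 246.5]
eef_rot: [3.119, 0.374, 1.517]
wrist_force: [12.0, 7.2, -3.2]
finger_gap: 24.8
finger_force: 59.8
```

```bash
python3 s.py; python3 lev.py;python3 g.py
```

```text
[ 590.9 -156.4  246.5] [3.119 0.374 1.517] [ 1.58 -1.89  0.58] [12.   7.2 -3.2] -0.033 -0.12
27.85 [(-256, 33, [345.0, 149.0]), (-231, 32, [345.0, 150.0]), (-205, 31, [345.0, 150.0]), (-195, 30, [345.0, 151.0])]
[[346.0636361 149.698232 ]] [[344.19822777 205.23223148]]
needle rad [(3.16, 149), (3.21, 149), (3.26, 150), (3.11, 150), (3.32, 152), (3.05, 153)] median 188.47272
27.95 [ 590.9 -156.4  246.5] [12.1  7.1 -3.1]
```

jog_arm(
  series=[
    [0,0,0,0,0,0,0.6],
    [0,0,0,0,0,0,0.4],
    [0,0,0,0,0,0,0.4],
    [0,0,0,0,0,0,0.4],
    [0,0,0,0,0,0,0.4],
    [0,0,0,0,0,0,0.4],
    [0,0,0,0,0,0,0.4],
  ],
)

```text
clock: 28.53
eef_pos: [589.9, -157.4, 246.8]
eef_rot: [3.122, 0.376, 1.516]
wrist_force: [0.4, -1.2, 0.3]
finger_gap: 56.3
finger_force: 0.0
```

jog_arm(
  series=[
    [0,0.03,0.08,0,0,0,0.4],
    [0,0.08,0.22,0,0,0,0.4],
    [0,0.14,0.38,0,0,0,0.4],
    [0,0.2,0.54,0,0,0,0.4],
    [0,0.26,0.7,0,0,0,0.4],
    [0,0.3,0.8,0,0,0,0.4],
    [0,0.3,0.8,0,0,0,0.4],
    [0,0.3,0.8,0,0,0,0.4],
  ],
)

```text
clock: 29.2
eef_pos: [590.0, -121.1, 343.3]
eef_rot: [3.12, 0.377, 1.516]
wrist_force: [0.2, 0.2, -0.7]
finger_gap: 56.8
finger_force: 0.0
```

```bash
python3 s.py; python3 lev.py;python3 g.py; python3 - <<'E'
from h import *
a=cv2.resize(manip.camera('side')['frame'][110:360,230:430,::-1],(480,600),interpolation=cv2.INTER_CUBIC)
b=cv2.resize(manip.camera('top')['frame'][195:235,270:312,::-1],(300,300),interpolation=cv2.INTER_CUBIC)
a=np.hstack([a,np.vstack([b,b*0])]);cv2.imwrite('pics/end.png',a)
E
```

```text
[ 590.  -121.1  343.3] [3.12  0.377 1.516] [0.15 0.03 0.04] [ 0.2  0.2 -0.7] -0.051 -0.02
29.25 [(-430, 32, [345.0, 150.0]), (-429, 31, [345.0, 150.0]), (-426, 30, [345.0, 151.0]), (-420, 33, [345.0, 149.0])]
[[346.0636361 149.698232 ]] [[344.19822777 205.23223148]]
needle rad [(3.16, 148), (3.21, 149), (3.26, 149), (3.11, 150), (3.32, 152), (3.05, 153)] median 187.84344
29.35 [ 589.7 -121.6  341.7] [-0.7  0.   0.2]
```

View pics/end.png

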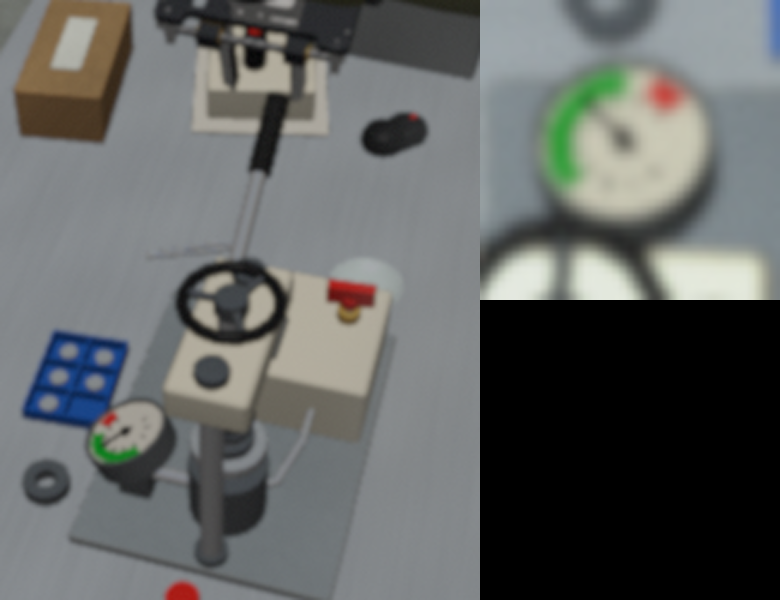

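The needle, at (585,97) in the gauge inset, is well inside the green at about 3.2 rad. The lever's grip, (275,100)–(260,170), is at the top, the gripper is clear, and the rest of the bench is undisturbed.

```bash
python3 -c "
from cell import manip
print(manip.sign_off())"
```

```text
the job is handed in; nothing more can be done
None
```

The job is handed in: valve seated, gauge resting at about 3.2 rad (green), lever up at its top stop, and the arm clear; the hand-in call returned no verdict. The first up-stroke stalled about 12° above level and the hand lost touch with the lever there, so I gripped the lever for every later stroke.

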